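Hold the hub on the spindle flat of a soldering turntable

TASK

The soldering turntable has its plate off: first pinch its upright steel spindle between the fingers, feel for its set-screw flat, and turn that flat round to face straight out of the open front of the stand (the control-box side, opposite the sheet guard). Then take the stepped steel hub with the knurled thumb screw and slide it down over the spindle with the screw on that flat, and finish while still holding the hub in the gripper, level, its top flush with the spindle's end and its screw facing the flat, so that I can nip up the screw. Do not let go, and leave everything else on the bench where it lies.

Things in the scene. Friction and masses are not known exactly. Their poses are not given: they have to be found in the camera images.
- stand_top (a point): Centre of the bearing boss's top (46 mm across), on the spindle's axis, 60 mm above the bench. x points out of the stand's open front, z up. Stand, fixed: round grey drum 184 mm across, 50 mm high; an aluminium sheet guard, top at 95 mm, goes round the back and sides 104 mm from the axis.
- control_box (a point): Top centre of the low black control box on the stand's open front, 102 mm out from the spindle's axis, 41 mm above the bench; same axes as the stand. The box is 60 mm deep, 86 mm wide; its knob and switch rise to 56 mm.
- spindle (a joint): Turn of the upright spindle in its bearing, rad: 0 when its flat faces the stand's open front, growing anticlockwise seen from above. Turns freely beyond a full turn either way, with a light drag (0.06 N m), and stays where it is left.
- spindle_tip (a point): Centre of the spindle's upper end, 122 mm above the bench. The frame turns with the spindle: x points out of the flat, z up. Steel shaft 16 mm across; its top 34 mm has one flat milled 3 mm deep (D section, 13 mm thick there instead of 16), below that it is round. The last 4 mm is chamfered by 2.5 mm all round.
- flat (a point): Middle of the flat's face on the spindle, 5 mm from the spindle's axis and 17 mm below its end, 105 mm above the bench; the same axes as the spindle end. The flat is 34 mm long and 12.5 mm wide.
- hub_center (a point): On the axis of the loose steel hub (0.09 to 0.18 kg), half-way up its 29 mm. It stands on the bench on its wide end: body 36 mm across, 24 mm high, then a step 28 mm across, 5 mm high on top; bore 18.5 mm right through. x points along its thumb screw, out to the head; z up.
- hub_top (a point): Centre of the hub's top face (the small end), 29 mm above its underside; the same axes as the hub. Flush means at the height of the spindle's end; the screw is then at the middle of the flat.
- screw_head (a point): Centre of the knurled thumb-screw head (11 mm across, 8 mm long, out to 30.5 mm from the axis), 26.5 mm from the hub's axis, 12 mm above its underside; hub's axes. The screw's 5 mm nose stands into the bore to 6.5 mm from the axis: the hub goes down past the spindle's end only with the nose over the flat (within about 20 degrees).
- spacer: Bystander: plain steel ring without a screw, 36 mm across, 18.5 mm bore, 14 mm high, lying flat; origin at the centre of its underside.
- stop_collar: Bystander: small steel collar 25 mm across, 11 mm high; origin at the centre of its underside.
- plate: Bystander: the turntable's dark steel plate, 160 mm across, 5 mm thick, centre hole 28 mm, lying flat; origin at the centre of its underside.
- flux_jar: Bystander: amber jar 52 mm across, 55 mm high; origin at the centre of its underside.
- mandrel: Bystander: tapered steel ring mandrel with a wooden handle, 310 mm long, 30 mm thick, lying along its x axis; origin where the handle meets the steel.
- pliers: Bystander: pliers 175 mm long, 12 mm thick, lying along their x axis, jaws to +x; origin near the pivot.
- screwdriver: Bystander: small screwdriver, about 150 mm long, lying along its x axis, handle to -x; origin midway.

How it is judged (in metres and radians):
On the way, in this order (a step that is already met when the one before it is completed fails the run):
1. with the fingers pinching it, the spindle's flat faces the open front of the stand (within 0.2 rad) (angle between the x axis of spindle_tip and the x axis of stand_top, either way round below 0.2 rad and x of flat in the frame of stand_top above 0.003 m and contact force between the fingers and spindle above 1 N), for 0.1 s.
2. the hub has been slid down over the spindle's end with its screw nose on the flat (horizontal distance between hub_center and spindle_tip below 0.004 m and z of hub_top in the frame of spindle_tip below 0.012 m and x of screw_head in the frame of spindle_tip above 0.015 m), for 0.1 s.
At the end, for the whole second after the job is handed in: The fingers still grip the hub (over 3 N); it is on the spindle's axis within 3 mm, upright within 0.1 rad, its top flush with the spindle's end within 4 mm, its screw facing the flat within 0.2 rad; the flat faces the stand's open front within 0.2 rad (angle between the x axis of spindle_tip and the x axis of stand_top, either way round below 0.2 rad and x of flat in the frame of stand_top above 0.003 m and angle between the x axis of hub_center and the x axis of spindle_tip, either way round below 0.2 rad and x of screw_head in the frame of spindle_tip above 0.02 m and horizontal distance between hub_center and spindle_tip below 0.003 m and z of hub_top in the frame of spindle_tip between -0.004 and 0.004 m and angle between hub_center's own z axis and vertical below 0.1 rad and contact force between the fingers and hub above 3 N); the arm keeps its last pose, push and grip.
It fails at once if something else on the bench is shifted by more than 25 mm (distance of any of spacer, stop_collar, plate, flux_jar, mandrel, pliers, screwdriver from where it was at the start of the episode above 0.025 m).
It also fails if it takes over 72 s, if anything falls off the work surface, if the arm or the gripper's body presses on something with over 40 N, if the wrist force passes 120 N, or if a joint passes its speed limit or range.

ROBOT

A 6-joint arm with a two-finger parallel gripper is mounted at the origin on the work surface. World frame = base frame: x ahead of the robot, y to its left, z up, the work surface at z = 0. Lengths are in mm, angles in rad, forces in N, time in s.
With the tool pointing down it reaches from about 375 to 750 mm from the base axis. Payload 9 kg.
Tool frame: the origin (TCP) lies at the very end of the fingers, on their centre line; the grasp point (between the pads) lies 19 mm behind it; z points along the fingers, y is the line along which they close (so a half turn about z gives the same grasp; the last joint's range is limited). The gripper opens to 85 mm and grips with 20 to 120 N. Pads are 22 mm wide; open, the fingers measure 114 mm over their backs; the gripper's body (76 mm by 85 mm) begins 54 mm behind the grasp point. The pads swing forward as they close: fully open they stand 13 mm farther back than shut.
Start: joints at [-1.324, 0.104, 0.097, 1.564, 0, 1.353], TCP at [268.961, -536.374, 231.331] pointing down, gripper open.
Joint ranges: [-2.99, 2.99], [-0.84, 1.86], [-1.1, 1.16], [-1.84, 2.11], [-1.51, 1.56], [-3.14, 3.14]. Speed limits (rad/s): [2.22, 2.22, 2.57, 3.14, 3.14, 3.14].

INTERFACE

Orientations are given as a unit quaternion [x, y, z, w].
In Python, from cell import env gives the robot as it stands.
- The arm moves only by the tool send_rows, never from a script. Its argument "increments" is a list of rows, each a list of 6 numbers: the shift along the tool's x, y, z as a fraction of full scale, then the turn, a rotation vector about the tool's x, y, z as a fraction of full scale. A call has 1 to 12 rows; each row is the pose to reach, as a shift and turn from the pose commanded when the call began, along the tool's axes at that moment, turning the shorter way round; what a row does not reach only later rows make up. Full scale, the value 1, is 0.1 m for a shift and 180 degrees for a turn. A row lasts 1/10 s, in which the tool goes at most 50 mm and 8.59 degrees, less where a joint would pass 70% of its speed; a pose out of reach is approached as far as the arm can. A call with a number of a shift or a turn outside -1 to 1 is refused whole. A call with a gripper value outside its range is refused whole. "grip" is the closure, from -1 (fully open) to 1 (shut), so that 0 is half open, set as the call begins (left out, the last holds). The fingers move at their own pace and stop on an object; the grip force is fixed at half the most. Time passes only in rows, so rows that repeat a pose let the fingers close. It gives the time, the measured TCP pose, the force, the opening and the grip force at its end, in the units of the state.
- env.get_obs(): the state, without advancing time (a new reading comes with each control period).
- env.get_image(name): name is "scene" or "side" or "wrist"; returns a dict with "color" (384x512x3 uint8, red, green, blue), "depth" (384x512 float32, mm along the optical axis (not along the pixel's ray), 0 where there is no reading), "mtx" (3x3 intrinsics, pixels), "origin" and "attitude" of the camera in the world; the wrist camera has in their place "hand_eye" (4x4, takes a point from camera to tool coordinates, whose origin is the TCP and whose axes are the flange's). Camera axes: x right, y down, z forward; pixel columns grow to the right and rows downward; lengths in mm; the calibration is good to about 2 mm. A picture is of the moment at which its call begins: read the wrist's pose just before it.
- env.hand_in(): hands the job in; it is judged then, once.
Trained networks look in a picture, given as the dict that the camera call returned (one of the last four; its "shot" number tells which), for a name from the list of things; names that differ only in an ending like _2 or _b are one class to them, and where a whole thing is asked for, a point or a joint stands for the part that bears it (a point fixed in the world has none). Each returns a list of dicts, best first, with "p" (0 to 1); they miss things now and then, are a little off and sometimes report something else, mostly with a low value. They report only what shows in the picture. A call takes as long as a camera call.
- env.trace(picture, name): "mask" (384x512 bool, what is visible of it) and "box" ([left, top, right, bottom] in pixels, round what is visible of it).
The state is a dict: "clock": time; "qpos": joint angles; "qvel": joint speeds; "joint_torque": joint torques, N m; "tool_pos": TCP position; "eef_rot": TCP orientation; "force": force on the tool from outside, world axes, zero at the start; "wrist_torque": the same for the moment, N m; "grip_width": finger opening in mm; "grip_force": force on a finger pad.
Only numpy, scipy, OpenCV 4.12 (cv2) and the standard library are available. Lean on these libraries where they do the work, as an engineer would, in place of code of your own. Each camera call takes 0.05 s, during which the arm holds its last target. There are 200 camera calls.

## Working session

There is one attempt and no reset: what is moved stays moved. The work goes in short steps, Python scripts to look and compute and a tool call to move; the robot and the scene stay as the last step left them, time stands still between calls to the robot, and variables do not carry over. Pictures are saved under pics/ and viewed, at most 10 in all, crops included, and the job is handed in when it is done.

Besides the shell and the picture viewer there is one more tool, called after "Call:" by a JSON object that holds its "name" and its "arguments", one argument or row to a line. send_rows: Moves the arm, as the interface text tells. Shift numbers are shares of 0.1 m and turn numbers shares of 180 degrees, none past 1 either way. Its arguments: {"type":"object","properties":{"increments":{"type":"array"},"grip":{"type":"number"}},"required":["increments"]}

```bash
mkdir -p pics; ls
cat > h.py <<'E'
import numpy as np, cv2
from scipy.spatial.transform import Rotation as R
from cell import env
def pose():
    o=env.get_obs(); return np.array(o["tool_pos"]),R.from_quat(o["eef_rot"]),o
def shot(n):
    p,r,o=pose(); im=env.get_image(n)
    if n=="wrist":
        T=np.eye(4);T[:3,:3]=r.as_matrix();T[:3,3]=p; T=T@np.array(im["hand_eye"])
    else:
        T=np.eye(4);a=np.array(im["attitude"]);T[:3,:3]=R.from_quat(a).as_matrix() if a.size==4 else a;T[:3,3]=im["origin"]
    im["T"]=T; return im
def pts(im,mask=None):
    d=im["depth"];m=d>0
    if mask is not None:m&=mask
    v,u=np.nonzero(m);z=d[v,u];K=np.array(im["mtx"])
    c=np.c_[(u-K[0,2])/K[0,0]*z,(v-K[1,2])/K[1,1]*z,z]
    return c@im["T"][:3,:3].T+im["T"][:3,3],u,v
def proj(im,P):
    P=np.atleast_2d(P);c=(P-im["T"][:3,3])@im["T"][:3,:3];K=np.array(im["mtx"]);q=c@K.T
    return q[:,:2]/q[:,2:]
def save(im,n): cv2.imwrite("pics/"+n+".png",im["color"][:,:,::-1])
E
python3 - <<'E'
from h import *
names="stand_top control_box spindle hub_center screw_head spacer stop_collar plate flux_jar mandrel pliers screwdriver".split()
ims=[]
for c in("scene","side"):
    im=shot(c);ims.append(im["color"][:,:,::-1])
    print(c,im["attitude"],im["origin"])
    for n in names:
        try:
            t=env.trace(im,n)
        except Exception as e: print(n,e);continue
        for k in t[:2]:
            P,_,_=pts(im,k["mask"])
            if len(P):print(n,round(k["p"],2),np.round(k["box"]),"med",np.round(np.median(P,0)),"min",np.round(np.percentile(P,2,axis=0)),"max",np.round(np.percentile(P,98,axis=0)))
cv2.imwrite("pics/a.png",cv2.resize(np.hstack(ims),(800,300),interpolation=cv2.INTER_AREA))
cv2.imwrite("pics/a0.png",cv2.resize(ims[0],(800,600)))
p,r,o=pose();print(p,r.as_matrix().round(3),o["grip_width"],o["clock"])
E
```

```text
pics
scene [ 0.80458422  0.5231696  -0.14946246 -0.23790499] [1142.05232275 -305.95402803 1240.09070827]
control_box 0.93 [235. 195. 302. 280.] med [596. -19.  46.] min [ 492. -106.   16.] max [725.  80.  93.]
control_box 0.17 [100. 257. 126. 348.] med [ 580. -501.   22.] min [ 457. -519.   -3.] max [ 724. -481.   30.]
spindle 0.41 [266. 217. 275. 233.] med [600. -22. 102.] min [591. -27.  68.] max [604. -15. 124.]
hub_center 0.69 [329. 160. 345. 174.] med [435. 302.  20.] min [414. 287.  -0.] max [452. 318.  32.]
hub_center 0.55 [295. 125. 336. 146.] med [283. 315.   8.] min [225. 259.  -1.] max [335. 344.  14.]
screw_head 0.69 [332. 157. 341. 172.] med [433. 302.  22.] min [414. 288.   6.] max [448. 315.  32.]
plate 0.83 [381. 183. 433. 227.] med [655. 445.   4.] min [581. 374.  -2.] max [724. 516.   9.]
flux_jar 0.77 [388. 137. 404. 155.] med [452. 525.  44.] min [423. 510.   5.] max [467. 552.  58.]
mandrel 0.86 [ 99. 257. 126. 350.] med [ 584. -501.   22.] min [ 460. -520.   -3.] max [ 726. -482.   30.]
pliers 0.5 [297. 128. 335. 147.] med [291. 321.   8.] min [226. 258.  -1.] m
[... 877 characters left out ...]
med [421. 308.  23.] min [409. 292.   6.] max [451. 322.  32.]
plate 0.89 [ 92. 239. 144. 281.] med [646. 449.   7.] min [579. 376.   3.] max [718. 515.  10.]
plate 0.22 [341. 155. 347. 162.] med [ 466. -489.   27.] min [ 185. -543.    0.] max [504.  18. 362.]
flux_jar 0.61 [122. 296. 143. 326.] med [428. 540.  47.] min [416. 513.   4.] max [460. 560.  59.]
pliers 0.66 [210. 296. 270. 310.] med [275. 309.  11.] min [199. 261.   4.] max [335. 348.  15.]
screwdriver 0.49 [238. 171. 243. 192.] med [593. -17.  90.] min [ 585. -140.    1.] max [713. -11. 123.]
[ 268.95237271 -536.37630194  231.31626178] [[ 0.894  0.448  0.   ]
 [ 0.448 -0.894 -0.   ]
 [-0.     0.    -1.   ]] 85.31299347208784 1.3
```

View pics/a0.png

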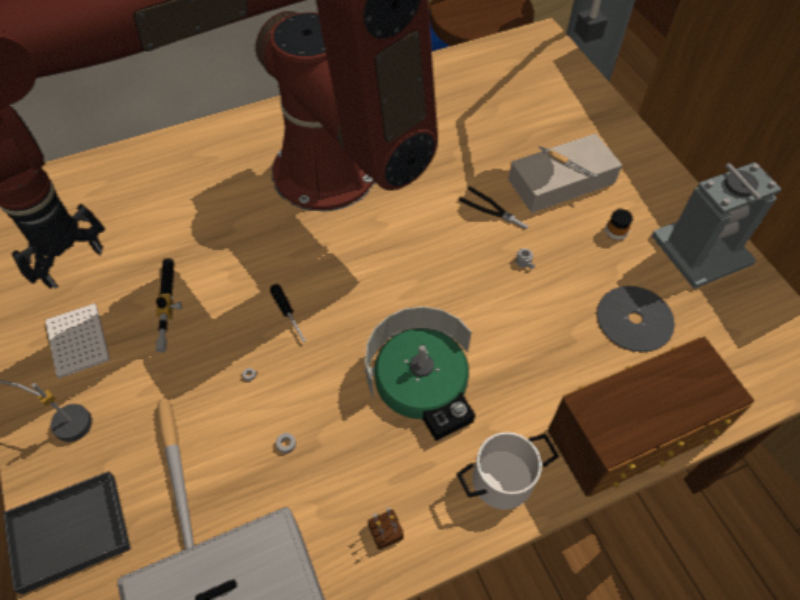

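The scene shows the stand at about (420,368), with its control box at (450,418). The hub is at (525,258), with the screw toward the lower right. Next I'll work out the hover move.

```bash
cat >> h.py <<'E'
def go(target,yaw=None,first=True):
    """print row for target TCP; yaw = angle of tool x in world, tool down (deg)"""
    p,r,o=pose(); d=r.inv().apply(np.array(target)-p)/100
    rv=np.zeros(3)
    if yaw is not None:
        a=np.deg2rad(yaw);c,s=np.cos(a),np.sin(a)
        G=R.from_matrix(np.array([[c,s,0],[s,-c,0],[0,0,-1]]).astype(float))
        rv=(r.inv()*G).as_rotvec()/np.pi
    M=r.as_matrix()
    print("row",np.r_[d,rv].round(4).tolist(),"| pos",p.round(1),"yaw",np.rad2deg(np.arctan2(M[1,0],M[0,0])).round(2),"w",round(o["grip_width"],2),"F",round(o["grip_force"],1),"f",np.round(o["force"],1),"t",o["clock"],"q",np.round(o["qpos"],2))
E
python3 - <<'E'
from h import *
im=shot("wrist");print(np.array(im["hand_eye"]).round(3),im["mtx"])
go([590,-20,330],90)
E
```

```text
[[-1.00000e-03 -9.59000e-01 -2.82000e-01  7.03840e+01]
 [ 1.00000e+00 -0.00000e+00 -0.00000e+00  1.00000e-02]
 [ 0.00000e+00 -2.82000e-01  9.59000e-01 -1.42943e+02]
 [ 0.00000e+00  0.00000e+00  0.00000e+00  1.00000e+00]] [[290.83999779   0.         256.26559785]
 [  0.         290.83999779 193.46778978]
 [  0.           0.           1.        ]]
row [5.1844, -3.1767, -0.9873, 0.0, 0.0, -0.352] | pos [ 269.  -536.4  231.3] yaw 26.63 w 85.62 F 0.0 f [-0.3 -0.8 -0.6] t 1.35 q [-1.32  0.1   0.1   1.56 -0.    1.35]
```

Call:
{"name": "send_rows", "arguments": {
  "increments": [
    [0.4, -0.25, -0.3, 0, 0, 0],
    [0.8, -0.5, -0.6, 0, 0, 0],
    [1.0, -0.62, -0.98, 0, 0, 0]
  ],
  "grip": -1
}}

```text
clock: 1.65
tool_pos: [329.3, -436.4, 324.5]
eef_rot: [0.973, 0.23, -0.0, -0.001]
force: [0.5, -1.4, 0.8]
grip_width: 85.3
grip_force: 0.0
```

Call:
{"name": "send_rows", "arguments": {
  "increments": [
    [0.4, -0.25, 0, 0, 0, 0],
    [0.8, -0.5, 0, 0, 0, 0],
    [1.0, -0.62, 0, 0, 0, 0]
  ]
}}

```text
clock: 1.95
tool_pos: [391.9, -336.0, 325.9]
eef_rot: [0.973, 0.231, 0.001, 0.001]
force: [0.7, 0.4, 0.4]
grip_width: 85.5
grip_force: 0.0
```

Call:
{"name": "send_rows", "arguments": {
  "increments": [
    [0.4, -0.25, 0, 0, 0, 0],
    [0.8, -0.5, 0, 0, 0, 0],
    [1.0, -0.62, 0, 0, 0, 0]
  ]
}}

```text
clock: 2.25
tool_pos: [453.2, -235.5, 325.4]
eef_rot: [0.973, 0.231, 0.0, 0.0]
force: [-0.8, -0.2, -0.2]
grip_width: 85.1
grip_force: 0.0
```

Call:
{"name": "send_rows", "arguments": {
  "increments": [
    [0.4, -0.25, 0, 0, 0, 0],
    [0.8, -0.5, 0, 0, 0, 0],
    [1.0, -0.62, 0, 0, 0, 0]
  ]
}}

```text
clock: 2.55
tool_pos: [514.8, -135.2, 325.2]
eef_rot: [0.973, 0.231, 0.0, -0.0]
force: [0.1, 0.1, -0.7]
grip_width: 85.3
grip_force: 0.0
```

Call:
{"name": "send_rows", "arguments": {
  "increments": [
    [0.4, -0.25, 0, 0, 0, -0.04],
    [0.8, -0.5, 0, 0, 0, -0.08],
    [1.0, -0.62, 0, 0, 0, -0.12],
    [1.0, -0.62, 0, 0, 0, -0.16],
    [1.0, -0.62, 0, 0, 0, -0.2],
    [1.0, -0.62, 0, 0, 0, -0.24],
    [1.0, -0.62, 0, 0, 0, -0.28],
    [1.0, -0.62, 0, 0, 0, -0.32],
    [1.0, -0.62, 0, 0, 0, -0.352],
    [1.0, -0.62, 0, 0, 0, -0.352]
  ]
}}

```text
clock: 3.55
tool_pos: [575.2, -37.9, 324.9]
eef_rot: [0.707, 0.708, -0.0, 0.0]
force: [0.8, 0.3, 0.3]
grip_width: 85.0
grip_force: 0.0
```

Run:
```python
from h import *
im=shot("wrist");save(im,"b")
np.savez("b.npz",d=im["depth"],T=im["T"],K=im["mtx"],c=im["color"])
go([597,-18,330],90)
for n in ("control_box","spindle","stand_top","screw_head"):
    for k in env.trace(im,n)[:2]:
        P,_,_=pts(im,k["mask"])
        if len(P): print(n,round(k["p"],2),np.round(k["box"]),np.median(P,0).round(),np.percentile(P,2,axis=0).round(),np.percentile(P,98,axis=0).round())
P,u,v=pts(im)
for z0,z1 in((28,44),(47,53),(57,63),(90,97),(100,126)):
    m=(P[:,2]>z0)&(P[:,2]<z1);Q=P[m]
    if len(Q)>5:
        (cx,cy),(w,h),a=cv2.minAreaRect(Q[:,:2].astype(np.float32));print(z0,len(Q),round(cx,1),round(cy,1),round(w),round(h),round(a,1),Q.mean(0).round(1))
```

```text
row [0.1995, 0.2171, -0.0502, 0.0, 0.0, -0.0008] | pos [575.2 -37.9 325. ] yaw 89.86 w 85.51 F 0.0 f [0.1 0.3 1.1] t 3.6 q [-0.29  0.08  0.24  1.73 -0.    1.28]
control_box 0.77 [185.  65. 363. 230.] [585. -17.  48.] [ 491. -122.   12.] [715.  71.  96.]
spindle 0.77 [266. 144. 280. 158.] [593. -17. 120.] [586. -25.  69.] [600. -12. 123.]
spindle 0.66 [189.  61. 361. 234.] [585. -16.  48.] [ 491. -123.    1.] [715.  71.  96.]
stand_top 0.68 [188.  61. 361. 233.] [585. -16.  48.] [ 491. -122.   19.] [715.  72.  96.]
screw_head 0.27 [ 84. 251. 172. 269.] [ 323. -209.   23.] [ 284. -225.   10.] [ 364. -201.   27.]
28 5369 558.7 -128.7 860 394 21.1 [697.6 -33.3  37.5]
47 8816 558.4 -124.2 830 377 21.1 [610.  -12.4  49.1]
57 1461 688.3 -4.8 367 391 80.9 [691.7   7.6  59.8]
90 1308 688.9 10.6 414 209 17.0 [657.3  10.7  93.1]
100 385 708.6 -183.4 35 415 38.1 [ 741.3 -217.5  118.2]
```

View pics/b.png

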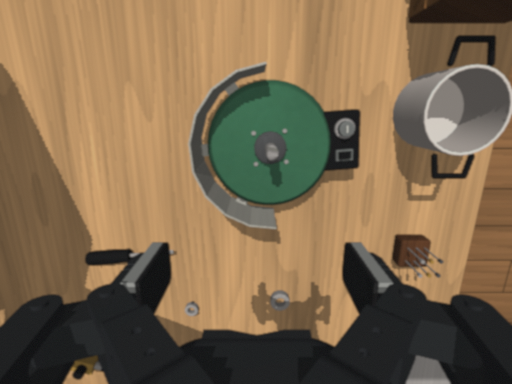

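The wrist view shows the spindle at (271,152) and the boss at (270,148). The control box is to the right at (345,140), so the open front faces roughly world +x. I'll fit the stand axes and move in for a close look at the spindle end.

```bash
cat > stand.py <<'E'
from h import *
def fit(im):
    P,u,v=pts(im);C=np.array([597,-18.])
    for _ in range(4):
        d=P[:,:2]-C;r=np.hypot(*d.T)
        # boss top
        m=(abs(P[:,2]-60)<3)&(r<30); 
        s=(P[:,2]>105)&(P[:,2]<127)&(r<15)
        g=(abs(P[:,2]-49)<3.0)&(r<96)
        Q=P[g,:2].astype(np.float32); (cx,cy),rad=cv2.minEnclosingCircle(Q); 
        C=np.array([cx,cy])
    b=(abs(P[:,2]-41)<4)&(r>95)&(r<140)&(d[:,0]>50)
    rect=cv2.minAreaRect(P[b,:2].astype(np.float32))
    t=s&(P[:,2]>119)
    print("drum",C.round(1),round(rad,1),"boss",P[m].mean(0).round(1),m.sum(),"spin",P[t].mean(0).round(1) if t.any() else None,t.sum(),"box",np.round(rect[0],1),np.round(rect[1]),round(rect[2],1),P[b].mean(0).round(1))
    bc=np.array(rect[0])-C;print("dir box deg",np.rad2deg(np.arctan2(bc[1],bc[0])).round(1))
E
python3 - <<'E'
from stand import *
z=np.load("b.npz");fit(dict(depth=z["d"],T=z["T"],mtx=z["K"]))
go([597,-46,137],90)
E
```

```text
drum [604.6 -20. ] 95.3 boss [594.1 -17.5  59.9] 560 spin [594.5 -20.8 121.6] 82 box [707.3 -11.3] [36. 86.] 5.1 [710.9 -10.9  41.2]
dir box deg 4.8
row [-0.0802, 0.218, 1.8794, 0.0, 0.0, -0.0006] | pos [575.2 -37.9 324.9] yaw 89.89 w 85.39 F 0.0 f [ 0.1 -0.5 -0.9] t 3.8 q [-0.29  0.08  0.24  1.73 -0.    1.28]
```

Call:
{"name": "send_rows", "arguments": {
  "increments": [
    [-0.03, 0.07, 0.45, 0, 0, 0],
    [-0.06, 0.15, 0.9, 0, 0, 0],
    [-0.08, 0.22, 1.0, 0, 0, 0]
  ]
}}

```text
clock: 4.1
tool_pos: [595.1, -45.3, 219.4]
eef_rot: [0.708, 0.707, -0.002, -0.003]
force: [-1.0, 0.5, -0.5]
grip_width: 85.7
grip_force: 0.0
```

Call:
{"name": "send_rows", "arguments": {
  "increments": [
    [0, 0, 0.45, 0, 0, 0],
    [0, 0, 0.88, 0, 0, 0],
    [0, 0, 0.88, 0, 0, 0],
    [0, 0, 0.88, 0, 0, 0]
  ]
}}

```text
clock: 4.5
tool_pos: [597.6, -46.0, 138.8]
eef_rot: [0.707, 0.707, 0.0, 0.0]
force: [-0.1, -0.4, 1.1]
grip_width: 85.5
grip_force: 0.0
```

Run:
```python
from stand import *
im=shot("wrist");np.savez("c.npz",d=im["depth"],T=im["T"],K=im["mtx"],c=im["color"])
fit(im)
q=proj(im,[597,-18,122])[0];print(q)
x,y=int(q[0]),int(q[1])
cv2.imwrite("pics/c.png",cv2.resize(im["color"][max(y-45,0):y+45,x-60:x+60,::-1],(800,600),interpolation=cv2.INTER_CUBIC))
go([597,-18,137],90)
```

```text
drum [604.  -17.9] 95.4 boss [595.  -14.5  59.9] 1648 spin [594.4 -20.2 121.6] 354 box [706.9 -11.7] [37. 86.] 2.7 [710.4 -10.7  41.3]
dir box deg 3.5
[257.23866391 187.00764582]
row [0.2833, -0.0161, 0.0324, 0.001, 0.0003, -0.0002] | pos [598.6 -46.3 140.3] yaw 89.97 w 85.23 F 0.0 f [-0.4 -0.8  0.1] t 4.55 q [-0.29  0.1  -0.07  1.4  -0.    1.28]
```

View pics/c.png

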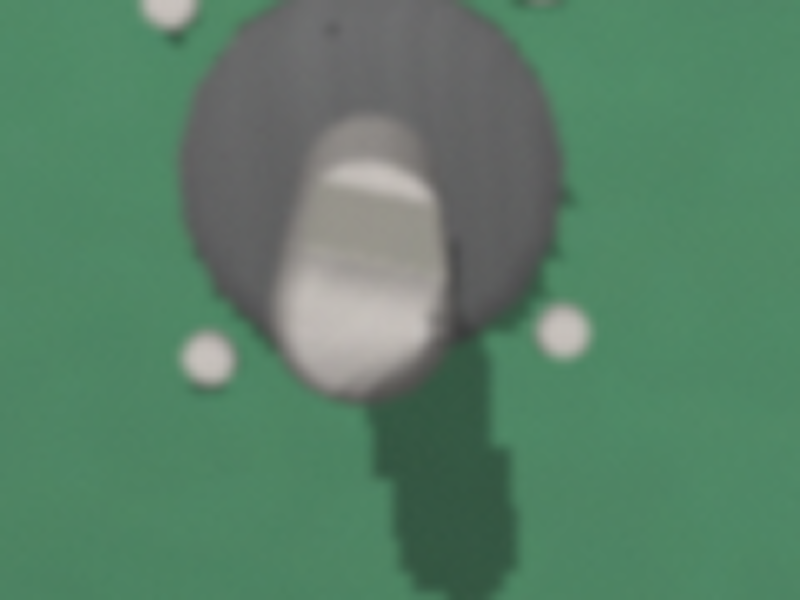

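The flat is visible on the spindle's upper (+y) face. Its lower edge runs from (325,175) to (440,200), so its normal points at about 78° in world. The front is at about +3.7°, so I need to turn it about −74°. I'll rotate the gripper to match the flat, descend and pinch.

Call:
{"name": "send_rows", "arguments": {
  "increments": [
    [0.1, -0.01, 0, 0, 0, -0.045],
    [0.2, -0.02, 0, 0, 0, -0.09],
    [0.27, -0.035, 0, 0, 0, -0.135],
    [0.27, -0.035, 0, 0, 0, -0.18],
    [0.27, -0.035, 0, 0, 0, -0.225],
    [0.27, -0.035, 0, 0, 0, -0.27],
    [0.27, -0.035, 0, 0, 0, -0.315],
    [0.27, -0.035, 0, 0, 0, -0.36],
    [0.27, -0.035, 0, 0, 0, -0.405],
    [0.27, -0.035, 0, 0, 0, -0.433],
    [0.27, -0.035, 0, 0, 0, -0.433]
  ]
}}

```text
clock: 5.65
tool_pos: [595.6, -19.4, 140.8]
eef_rot: [0.105, 0.995, -0.0, 0.002]
force: [0.3, 0.0, -0.1]
grip_width: 85.2
grip_force: 0.0
```

Run:
```python
from stand import *
im=shot("wrist");fit(im)
save(im,"d")
go([594.5,-18.8,87],168)
```

```text
drum [603.7 -17.4] 95.4 boss [590.1 -18.3  59.9] 1521 spin [593.6 -20.5 121.8] 264 box [706.7 -11.4] [35. 87.] 2.8 [709.5 -14.2  41.3]
dir box deg 3.3
row [0.012, 0.0035, 0.5319, -0.0001, 0.0014, -0.0011] | pos [595.4 -19.3 140.2] yaw 167.81 w 85.53 F 0.0 f [-0.  -0.7 -0.2] t 5.7 q [-0.25  0.09 -0.09  1.39 -0.   -0.04]
```

Call:
{"name": "send_rows", "arguments": {
  "increments": [
    [0.01, 0.0, 0.3, 0, 0, 0],
    [0.01, 0.0, 0.53, 0, 0, 0],
    [0.01, 0.0, 0.53, 0, 0, 0]
  ]
}}

```text
clock: 6.0
tool_pos: [591.5, -18.4, 82.2]
eef_rot: [0.106, 0.994, 0.0, -0.002]
force: [-0.6, -0.6, 0.7]
grip_width: 84.9
grip_force: 0.0
```

Call:
{"name": "send_rows", "arguments": {
  "increments": [
    [0, 0, 0, 0, 0, 0],
    [0, 0, 0, 0, 0, 0],
    [0, 0, 0, 0, 0, 0],
    [0, 0, 0, 0, 0, 0],
    [0, 0, 0, 0, 0, 0],
    [0, 0, 0, 0, 0, 0],
    [0, 0, 0, 0, 0, 0],
    [0, 0, 0, 0, 0, 0]
  ],
  "grip": 1
}}

```text
clock: 6.8
tool_pos: [592.9, -19.9, 84.9]
eef_rot: [0.106, 0.994, -0.001, 0.0]
force: [-2.5, -7.6, 4.3]
grip_width: 12.2
grip_force: 58.5
```

Run:
```python
from h import *
go([594.5,-18.8,87],168)
```

```text
row [-0.0129, 0.0145, -0.0213, -0.0006, 0.0003, -0.0008] | pos [592.9 -19.9  84.9] yaw 167.86 w 12.2 F 58.5 f [-2.5 -7.6  4.3] t 6.8 q [-0.25  0.11 -0.17  1.3  -0.   -0.04]
```

Width 12.2 mm confirms the pads are seated on the flat (13 mm). Now I'll turn it to the front.

Call:
{"name": "send_rows", "arguments": {
  "increments": [
    [0, 0, 0, 0, 0, 0.04],
    [0, 0.004, 0, 0, 0, 0.08],
    [0, 0.006, 0, 0, 0, 0.12],
    [0, 0.008, 0, 0, 0, 0.16],
    [0, 0.01, 0, 0, 0, 0.2],
    [0.0, 0.012, 0, 0, 0, 0.24],
    [0.002, 0.014, 0, 0, 0, 0.28],
    [0.003, 0.015, 0, 0, 0, 0.32],
    [0.003, 0.015, 0, 0, 0, 0.36],
    [0.003, 0.015, 0, 0, 0, 0.4],
    [0.003, 0.015, 0, 0, 0, 0.411],
    [0.003, 0.015, 0, 0, 0, 0.411]
  ]
}}

```text
clock: 8.0
tool_pos: [593.6, -18.3, 84.9]
eef_rot: [0.683, 0.73, -0.0, 0.001]
force: [-1.6, -4.7, 1.3]
grip_width: 12.4
grip_force: 58.5
```

Call:
{"name": "send_rows", "arguments": {
  "increments": [
    [0, 0, 0, 0, 0, 0],
    [0, 0, 0, 0, 0, 0],
    [0, 0, 0, 0, 0, 0]
  ]
}}

```text
clock: 8.3
tool_pos: [593.6, -18.3, 84.9]
eef_rot: [0.683, 0.731, -0.0, 0.001]
force: [-1.3, -6.4, 1.4]
grip_width: 11.7
grip_force: 58.5
```

Run:
```python
from h import *
go([594.5,-18.8,87],94)
```

```text
row [-0.0056, 0.0083, -0.0208, 0.0006, 0.0007, -0.0004] | pos [593.6 -18.3  84.9] yaw 93.92 w 11.65 F 58.5 f [-1.3 -6.4  1.4] t 8.3 q [-0.25  0.11 -0.17  1.3  -0.    1.25]
```

Call:
{"name": "send_rows", "arguments": {
  "increments": [
    [0, 0, 0, 0, 0, 0],
    [0, 0, 0, 0, 0, 0],
    [0, 0, 0, 0, 0, 0],
    [0, 0, 0, 0, 0, 0],
    [0, 0, -0.3, 0, 0, 0],
    [0, 0, -0.7, 0, 0, 0],
    [-0.27, 0, -0.8, 0, 0, 0],
    [-0.27, 0, -0.8, 0, 0, 0],
    [-0.27, 0, -0.8, 0, 0, 0]
  ],
  "grip": -1
}}

```text
clock: 9.2
tool_pos: [594.6, -44.3, 163.8]
eef_rot: [0.683, 0.731, 0.0, -0.0]
force: [-0.5, 1.1, 0.5]
grip_width: 85.4
grip_force: 0.0
```

Run:
```python
from stand import *
im=shot("wrist");fit(im)
q=proj(im,[[595,-18.5,122],[595,-18.5,60],[600,-18.2,88]]);print(q)
x,y=q[0].astype(int);P0=(x-60,max(y-60,0))
cv2.imwrite("pics/e.png",cv2.resize(im["color"][P0[1]:y+60,x-60:x+100,::-1],(800,600),interpolation=cv2.INTER_CUBIC)); print(P0)
go([432,270,250],90)
```

```text
drum [604.2 -18.8] 95.4 boss [594.6 -15.4  60. ] 1381 spin [593.5 -19.3 121.6] 270 box [706.7 -11.3] [36. 85.] 3.5 [710.4 -10.5  41.3]
dir box deg 4.2
[[261.34258658 180.51094158]
 [260.15543055 163.27541405]
 [267.15406388 169.96811905]]
(np.int64(201), np.int64(120))
row [3.2426, -1.4041, -0.8648, -0.0003, -0.0002, 0.0219] | pos [594.2 -43.8 163.2] yaw 93.94 w 85.32 F 0.0 f [-0.5 -0.1 -0.1] t 9.25 q [-0.29  0.09 -0.04  1.44  0.    1.21]
```

View pics/e.png

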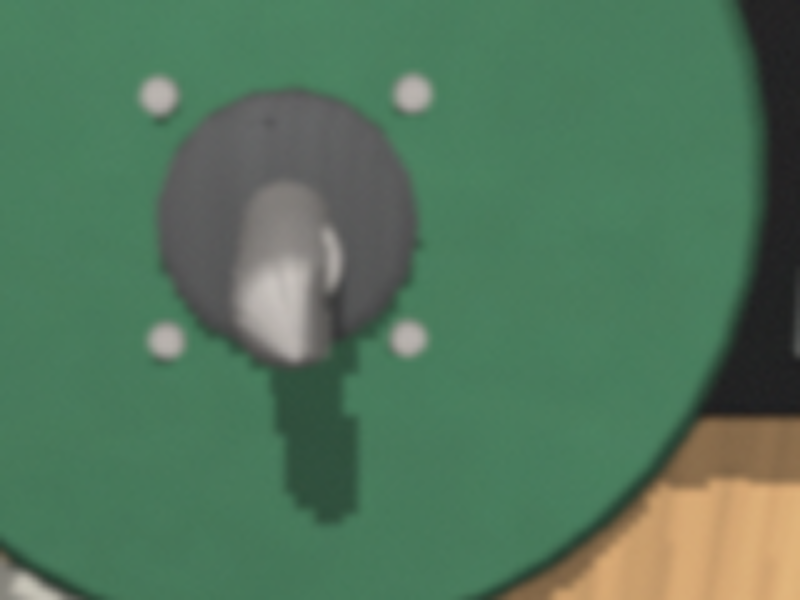

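The flat now faces right, toward the control box (edge at 325–335, 270–360). Next stop is the hub.

Call:
{"name": "send_rows", "arguments": {
  "increments": [
    [0.4, -0.18, -0.2, 0, 0, 0],
    [0.8, -0.36, -0.5, 0, 0, 0],
    [1.0, -0.45, -0.7, 0, 0, 0]
  ]
}}

```text
clock: 9.55
tool_pos: [541.0, 55.2, 234.2]
eef_rot: [0.682, 0.732, -0.0, -0.001]
force: [1.4, -0.4, 0.6]
grip_width: 85.3
grip_force: 0.0
```

Call:
{"name": "send_rows", "arguments": {
  "increments": [
    [0.4, -0.18, 0, 0, 0, 0],
    [0.8, -0.36, 0, 0, 0, 0],
    [1.0, -0.45, 0, 0, 0, 0]
  ]
}}

```text
clock: 9.85
tool_pos: [488.8, 152.2, 233.3]
eef_rot: [0.681, 0.732, -0.0, -0.001]
force: [-0.1, -0.4, 0.2]
grip_width: 85.1
grip_force: 0.0
```

Call:
{"name": "send_rows", "arguments": {
  "increments": [
    [0.4, -0.2, 0.1, 0, 0, 0],
    [0.8, -0.4, 0.3, 0, 0, 0],
    [1.0, -0.5, 0.5, 0, 0, 0],
    [1.0, -0.5, 0.5, 0, 0, 0],
    [1.0, -0.5, 0.5, 0, 0, 0]
  ]
}}

```text
clock: 10.35
tool_pos: [433.4, 245.9, 183.1]
eef_rot: [0.682, 0.732, -0.001, -0.0]
force: [0.7, -0.7, 1.1]
grip_width: 85.3
grip_force: 0.0
```

Run:
```python
from h import *
im=shot("wrist");np.savez("f.npz",d=im["depth"],T=im["T"],K=im["mtx"],c=im["color"])
go([432,270,150])
for n in ("hub_center","screw_head"):
    for k in env.trace(im,n)[:2]:
        P,_,_=pts(im,k["mask"])
        if len(P): print(n,round(k["p"],2),np.round(k["box"]),np.median(P,0).round(),np.percentile(P,2,axis=0).round(),np.percentile(P,98,axis=0).round())
x,y=proj(im,[432,305,20])[0].astype(int);print(x,y)
y0=max(y-60,0);x0=x-80;print(x0,y0)
cv2.imwrite("pics/f.png",cv2.resize(im["color"][y0:y0+120,x0:x0+160,::-1],(800,600),interpolation=cv2.INTER_CUBIC))
```

```text
row [0.2472, -0.0053, 0.339, 0.0, 0.0, 0.0] | pos [434.3 245.4 183.9] yaw 93.98 w 85.6 F 0.0 f [ 0.3 -1.   0.4] t 10.4 q [ 0.25 -0.21 -0.29  1.49 -0.    1.75]
hub_center 0.8 [237. 110. 285. 136.] [429. 304.  25.] [410. 287.   0.] [454. 319.  30.]
screw_head 0.83 [240. 102. 285. 142.] [429. 304.  25.] [410. 288.   1.] [453. 319.  30.]
260 120
180 60
```

View pics/f.png

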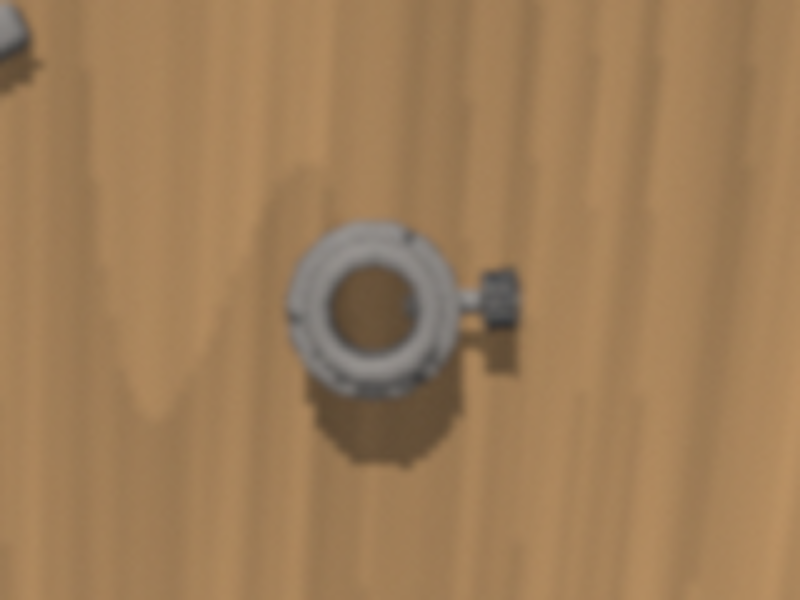

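The hub's top centre is at zoomed (373,309), which is image px (254.6,121.8). The screw head is at (501,298), px (280.2,119.6), pointing right (about +x).

```bash
cat >> h.py <<'E'
def ray(im,u,v,z):
    K=np.array(im["mtx"]);d=im["T"][:3,:3]@np.array([(u-K[0,2])/K[0,0],(v-K[1,2])/K[1,1],1]);o=im["T"][:3,3]
    return o+d*(z-o[2])/d[2]
E
python3 - <<'E'
from h import *
z=np.load("f.npz");im=dict(depth=z["d"],T=z["T"],mtx=z["K"])
c=ray(im,254.6,121.8,29);s=ray(im,280.2,119.6,14)
P,u,v=pts(im);r=np.hypot(P[:,0]-430,P[:,1]-304)
t=(P[:,2]>26)&(r<30);h=(P[:,2]>7)&(P[:,2]<20)&(P[:,0]>c[0]+21)&(r<45)
for m in(t,h):print(P[m].mean(0).round(1),P[m].min(0).round(1),P[m].max(0).round(1),m.sum())
print(cv2.minEnclosingCircle(P[t,:2].astype(np.float32)))
a=np.rad2deg(np.arctan2(*(s-c)[1::-1]));print(c,s,a,np.hypot(*(s-c)[:2]))
go([c[0],c[1],60],180+a)
E
```

```text
[426.  303.5  29.1] [411.1 287.3  26.2] [440.  318.8  31.6] 353
[451.8 307.1  16.5] [447.3 301.4  12.3] [456.7 312.8  19.7] 98
((425.56170654296875, 303.5579833984375), 16.22187042236328)
[426.15312379 303.54213358  29.        ] [452.50125658 306.96242022  14.        ] 7.396282574914347 26.569201380555686
row [0.5909, -0.0504, 1.2454, 0.0002, 0.0003, -0.5195] | pos [435.1 244.9 184.5] yaw 93.89 w 85.18 F 0.0 f [ 0.5 -0.1  0.9] t 10.5 q [ 0.25 -0.21 -0.29  1.49 -0.    1.75]
```

Call:
{"name": "send_rows", "arguments": {
  "increments": [
    [0.2, -0.02, 0.2, 0, 0, -0.045],
    [0.4, -0.04, 0.4, 0, 0, -0.09],
    [0.59, -0.06, 0.6, 0, 0, -0.135],
    [0.59, -0.06, 0.8, 0, 0, -0.18],
    [0.59, -0.06, 0.95, 0, 0, -0.225],
    [0.59, -0.06, 0.95, 0, 0, -0.27],
    [0.59, -0.06, 0.95, 0, 0, -0.315],
    [0.59, -0.06, 0.95, 0, 0, -0.36],
    [0.59, -0.06, 0.95, 0, 0, -0.405],
    [0.59, -0.06, 0.95, 0, 0, -0.45],
    [0.59, -0.06, 0.95, 0, 0, -0.495],
    [0.59, -0.06, 0.95, 0, 0, -0.52]
  ]
}}

```text
clock: 11.7
tool_pos: [425.4, 303.3, 89.6]
eef_rot: [-0.068, 0.998, 0.0, 0.0]
force: [0.1, -1.2, -0.1]
grip_width: 85.1
grip_force: 0.0
```

Call:
{"name": "send_rows", "arguments": {
  "increments": [
    [0, 0, 0, 0, 0, 0],
    [0, 0, 0, 0, 0, 0]
  ]
}}

```text
clock: 11.9
tool_pos: [425.0, 303.5, 89.3]
eef_rot: [-0.064, 0.998, 0.0, 0.0]
force: [0.9, -0.4, -0.7]
grip_width: 85.4
grip_force: 0.0
```

Run:
```python
from h import *
im=shot("wrist");np.savez("g.npz",d=im["depth"],T=im["T"],K=im["mtx"],c=im["color"])
P,u,v=pts(im);r=np.hypot(P[:,0]-426,P[:,1]-303.6)
t=(P[:,2]>27)&(P[:,2]<32)&(r<22);h=(P[:,2]>7)&(P[:,2]<20)&(P[:,0]>448)&(r<45)
for m in(t,h):
    if m.any(): print(P[m].mean(0).round(1),P[m].min(0).round(1),P[m].max(0).round(1),m.sum())
c=cv2.minEnclosingCircle(P[t,:2].astype(np.float32));print(c)
s=P[h].mean(0)[:2]-c[0];print(np.rad2deg(np.arctan2(s[1],s[0])))
go([c[0][0],c[0][1],2],187.5)
x,y=proj(im,[426,303.6,29])[0].astype(int);y0=max(y-60,0);x0=x-80;print(x0,y0)
cv2.imwrite("pics/g.png",cv2.resize(im["color"][y0:y0+120,x0:x0+160,::-1],(800,600),interpolation=cv2.INTER_CUBIC))
```

```text
[425.  303.2  29. ] [411.6 289.8  27. ] [439.2 317.7  30.7] 590
[451.4 306.7  16.3] [448.1 301.1  10. ] [456.3 313.3  19.3] 143
((425.5745849609375, 303.6192626953125), 14.163172721862793)
6.823528198832049
row [-0.0071, -0.0012, 0.8722, 0.0, 0.0001, -0.0007] | pos [424.8 303.6  89.2] yaw -172.63 w 85.44 F 0.0 f [-0.2 -0.5 -0.1] t 11.95 q [ 0.37 -0.11 -0.38  1.31 -0.    0.24]
176 151
```

View pics/g.png

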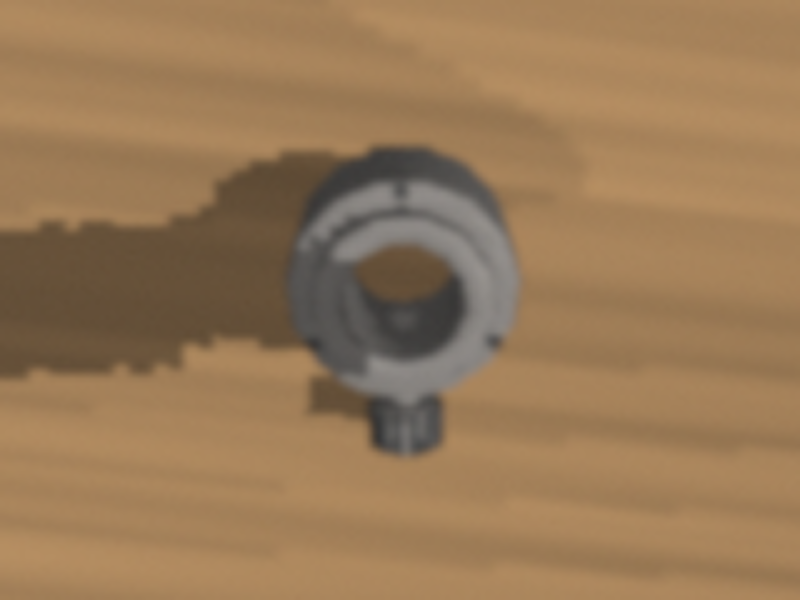

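The hub's top is at (405,290), with the screw straight down at (407,425), so the gripper is aligned. I'll descend and grip.

Call:
{"name": "send_rows", "arguments": {
  "increments": [
    [-0.007, 0, 0.4, 0, 0, 0],
    [-0.007, 0, 0.65, 0, 0, 0],
    [-0.007, 0, 0.78, 0, 0, 0],
    [-0.007, 0, 0.83, 0, 0, 0],
    [-0.007, 0, 0.86, 0, 0, 0],
    [-0.007, 0, 0.86, 0, 0, 0]
  ]
}}

```text
clock: 12.55
tool_pos: [425.6, 304.3, 3.8]
eef_rot: [-0.066, 0.998, 0.0, 0.001]
force: [0.5, 0.3, 0.1]
grip_width: 85.2
grip_force: 0.0
```

Call:
{"name": "send_rows", "arguments": {
  "increments": [
    [0, 0, 0, 0, 0, 0],
    [0, 0, 0, 0, 0, 0],
    [0, 0, 0, 0, 0, 0],
    [0, 0, 0, 0, 0, 0],
    [0, 0, 0, 0, 0, 0],
    [0, 0, 0, 0, 0, 0],
    [0, 0, 0, 0, 0, 0]
  ],
  "grip": 1
}}

```text
clock: 13.25
tool_pos: [425.5, 304.3, 3.7]
eef_rot: [-0.066, 0.998, 0.0, 0.001]
force: [-1.2, -1.3, 6.1]
grip_width: 34.7
grip_force: 60.4
```

Run:
```python
from h import *
go([595,-18.5,200],183.7)
```

```text
row [-1.2587, -3.4224, -1.9628, 0.0001, 0.0004, 0.0214] | pos [425.5 304.3   3.7] yaw -172.45 w 34.71 F 60.4 f [-1.2 -1.3  6.1] t 13.25 q [ 0.37 -0.04 -0.47  1.14 -0.    0.24]
```

Call:
{"name": "send_rows", "arguments": {
  "increments": [
    [0, 0, -0.2, 0, 0, 0],
    [0, 0, -0.5, 0, 0, 0],
    [0, 0, -0.8, 0, 0, 0],
    [0, 0, -1.0, 0, 0, 0]
  ]
}}

```text
clock: 13.65
tool_pos: [425.4, 304.2, 104.8]
eef_rot: [-0.066, 0.998, 0.0, 0.001]
force: [1.8, 0.3, -0.9]
grip_width: 34.6
grip_force: 60.1
```

Call:
{"name": "send_rows", "arguments": {
  "increments": [
    [-0.05, -0.1, -0.3, 0, 0, 0],
    [-0.15, -0.4, -0.6, 0, 0, 0.01],
    [-0.25, -0.7, -0.85, 0, 0, 0.02],
    [-0.36, -1.0, -0.95, 0, 0, 0.0214]
  ]
}}

```text
clock: 14.05
tool_pos: [474.9, 208.9, 200.6]
eef_rot: [-0.032, 0.999, 0.0, 0.002]
force: [0.6, -0.2, -1.1]
grip_width: 34.8
grip_force: 60.2
```

Call:
{"name": "send_rows", "arguments": {
  "increments": [
    [-0.12, -0.35, 0, 0, 0, 0],
    [-0.24, -0.7, 0, 0, 0, 0],
    [-0.36, -1.0, 0, 0, 0, 0]
  ]
}}

```text
clock: 14.35
tool_pos: [516.4, 110.5, 197.7]
eef_rot: [-0.032, 0.999, -0.0, -0.0]
force: [0.5, -0.6, -2.0]
grip_width: 34.4
grip_force: 60.2
```

Call:
{"name": "send_rows", "arguments": {
  "increments": [
    [-0.12, -0.35, 0, 0, 0, 0],
    [-0.24, -0.7, 0, 0, 0, 0],
    [-0.36, -0.95, 0, 0, 0, 0],
    [-0.36, -1.0, 0, 0, 0, 0],
    [-0.36, -1.0, 0, 0, 0, 0]
  ]
}}

```text
clock: 14.85
tool_pos: [558.2, 14.1, 197.4]
eef_rot: [-0.032, 1.0, 0.0, -0.001]
force: [-0.9, 0.6, -1.4]
grip_width: 34.2
grip_force: 60.2
```

Run:
```python
from h import *
go([595,-18.5,150],183.7)
im=shot("wrist");save(im,"i");np.savez("i.npz",d=im["depth"],T=im["T"],K=im["mtx"],c=im["color"])
p,r,o=pose()
P,u,v=pts(im);Q=r.inv().apply(P-p)   # tool frame
m=(np.hypot(Q[:,0],Q[:,1])<45)&(Q[:,2]>-40)&(Q[:,2]<5)
print(m.sum())
# points on hub top (z about -25)
hist,e=np.histogram(Q[m,2],bins=np.arange(-40,6,2));print(list(zip(e[:-1].astype(int),hist)))
```

```text
row [-0.347, -0.3491, 0.4733, 0.0001, -0.0004, -0.0005] | pos [558.2  14.1 197.4] yaw -176.39 w 34.19 F 60.2 f [-0.9  0.6 -1.4] t 14.85 q [-0.21 -0.03 -0.1   1.5   0.   -0.27]
7769
[(np.int64(-40), np.int64(486)), (np.int64(-38), np.int64(235)), (np.int64(-36), np.int64(132)), (np.int64(-34), np.int64(139)), (np.int64(-32), np.int64(184)), (np.int64(-30), np.int64(183)), (np.int64(-28), np.int64(294)), (np.int64(-26), np.int64(1395)), (np.int64(-24), np.int64(429)), (np.int64(-22), np.int64(966)), (np.int64(-20), np.int64(800)), (np.int64(-18), np.int64(327)), (np.int64(-16), np.int64(352)), (np.int64(-14), np.int64(459)), (np.int64(-12), np.int64(352)), (np.int64(-10), np.int64(292)), (np.int64(-8), np.int64(180)), (np.int64(-6), np.int64(178)), (np.int64(-4), np.int64(136)), (np.int64(-2), np.int64(141)), (np.int64(0), np.int64(96)), (np.int64(2), np.int64(13))]
```

```bash
cat > held.py <<'E'
from h import *
def held():
    p,r,o=pose();im=shot("wrist");P,u,v=pts(im);Q=r.inv().apply(P-p)
    m=(np.hypot(Q[:,0],Q[:,1])<17)&(abs(Q[:,2]+25.3)<2.2);T=Q[m]
    A=np.c_[T[:,:2],np.ones(len(T))];k=np.linalg.lstsq(A,T[:,2],rcond=None)[0]
    h=(Q[:,0]<-21)&(Q[:,0]>-36)&(abs(Q[:,1])<12)&(Q[:,2]>-20)&(Q[:,2]<0)
    print("top",len(T),"bbox",T.min(0).round(1),T.max(0).round(1),"circ",cv2.minEnclosingCircle(T[:,:2].astype(np.float32)),"tilt",k.round(3))
    if h.any(): s=Q[h].mean(0);print("screw",s.round(1),h.sum(),Q[h].min(0).round(1),Q[h].max(0).round(1),np.rad2deg(np.arctan2(s[1],-s[0])).round(1))
    return im
E
python3 - <<'E'
from held import *
im=held();c=im["color"]
cv2.imwrite("pics/j.png",cv2.resize(c[130:310,136:376,::-1],(800,600),interpolation=cv2.INTER_CUBIC))
E
```

```text
top 1533 bbox [-14.4 -14.1 -27.2] [ 13.7  17.  -23.1] circ ((-0.26161909103393555, 1.3847471475601196), 15.57927417755127) tilt [ 5.0000e-03 -2.0000e-03 -2.5202e+01]
screw [-26.7  -0.1 -13. ] 293 [-31.4  -6.1 -15.8] [-22.5   5.8  -8.6] -0.2
```

View pics/j.png

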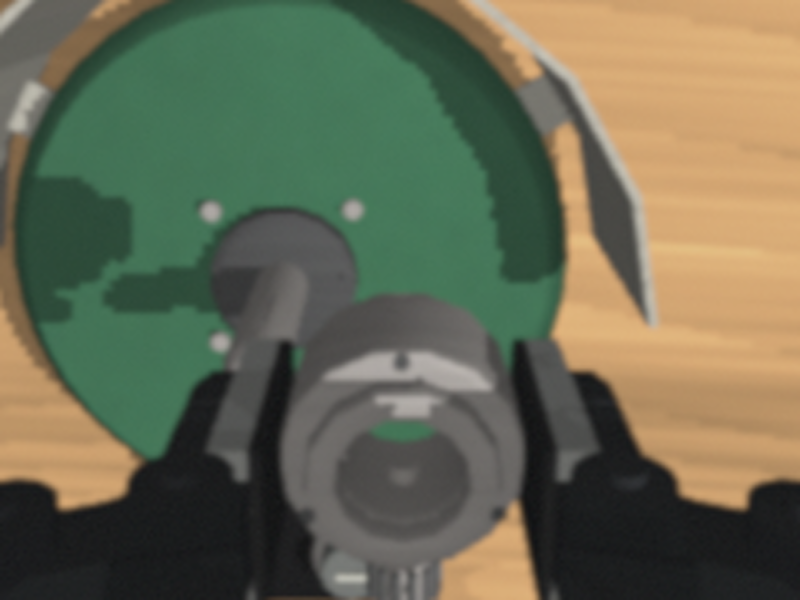

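The hub is held level and centred: top ring at (400,480), screw pointing down at (405,575). I'll move over the spindle.

Call:
{"name": "send_rows", "arguments": {
  "increments": [
    [-0.15, -0.15, 0, 0, 0, 0],
    [-0.3, -0.3, 0.1, 0, 0, 0],
    [-0.344, -0.349, 0.3, 0, 0, 0],
    [-0.344, -0.349, 0.45, 0, 0, 0],
    [-0.344, -0.349, 0.5, 0, 0, 0],
    [-0.344, -0.349, 0.5, 0, 0, 0]
  ]
}}

```text
clock: 15.55
tool_pos: [594.1, -16.8, 147.2]
eef_rot: [-0.033, 0.999, 0.0, -0.001]
force: [0.3, -0.2, -0.7]
grip_width: 34.5
grip_force: 60.2
```

Run:
```python
from held import *
im=held();c=im["color"]
go([594.7,-18.5,96.8],183.7)
x,y=proj(im,[594.7,-18.5,148+25])[0].astype(int)
cv2.imwrite("pics/k.png",cv2.resize(c[y-45:y+45,x-60:x+60,::-1],(800,600),interpolation=cv2.INTER_CUBIC))
```

```text
top 1528 bbox [-13.9 -14.1 -27.3] [ 13.7  16.9 -23.1] circ ((-0.04519498348236084, 1.3861455917358398), 15.62247371673584) tilt [ 3.0000e-03 -2.0000e-03 -2.5206e+01]
screw [-26.6  -0.1 -13. ] 293 [-31.   -6.1 -15.7] [-22.6   5.9  -7.8] -0.3
row [0.0001, -0.0148, 0.5137, 0.0, -0.0001, 0.0003] | pos [594.6 -17.  148.2] yaw -176.25 w 34.73 F 60.2 f [ 0.5 -0.3 -1.7] t 15.6 q [-0.25  0.09 -0.07  1.41 -0.   -0.31]
```

View pics/k.png

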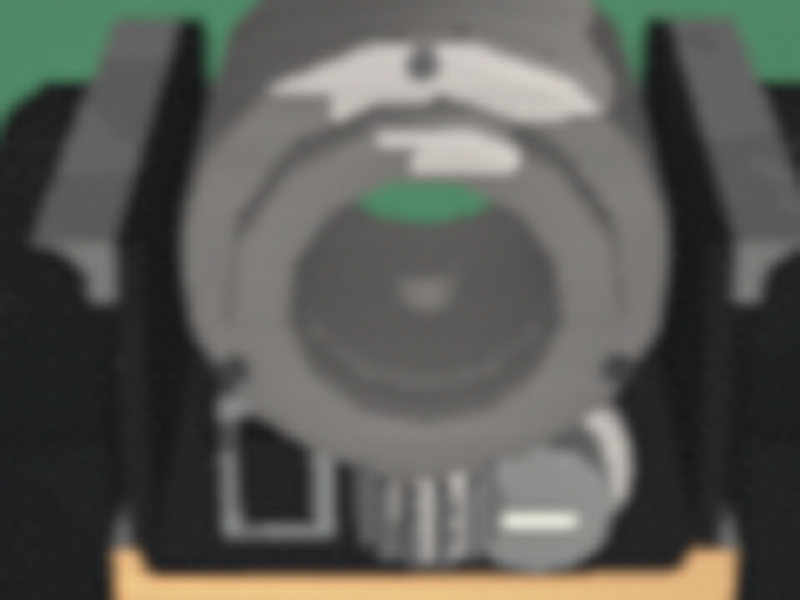

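Hub is ready (screw at the bottom, (430,515)). I'll correct y by −1.5 mm and descend gently in stages.

Call:
{"name": "send_rows", "arguments": {
  "increments": [
    [0, -0.015, 0.05, 0, 0, 0],
    [0, -0.015, 0.12, 0, 0, 0],
    [0, -0.015, 0.18, 0, 0, 0],
    [0, -0.015, 0.21, 0, 0, 0],
    [0, -0.015, 0.24, 0, 0, 0],
    [0, -0.015, 0.26, 0, 0, 0],
    [0, -0.015, 0.28, 0, 0, 0],
    [0, -0.015, 0.28, 0, 0, 0]
  ]
}}

```text
clock: 16.4
tool_pos: [594.5, -19.5, 119.6]
eef_rot: [-0.032, 0.999, -0.0, -0.001]
force: [-2.7, -0.4, -1.7]
grip_width: 34.3
grip_force: 60.3
```

Call:
{"name": "send_rows", "arguments": {
  "increments": [
    [0.004, 0, 0.03, 0, 0, 0],
    [0.004, 0, 0.06, 0, 0, 0],
    [0.004, 0, 0.09, 0, 0, 0],
    [0.004, 0, 0.12, 0, 0, 0],
    [0.004, 0, 0.12, 0, 0, 0]
  ]
}}

```text
clock: 16.9
tool_pos: [594.3, -19.4, 107.2]
eef_rot: [-0.032, 0.999, 0.0, -0.001]
force: [-4.6, -0.7, -2.7]
grip_width: 34.2
grip_force: 60.2
```

Call:
{"name": "send_rows", "arguments": {
  "increments": [
    [0.004, 0, 0.03, 0, 0, 0],
    [0.006, 0, 0.06, 0, 0, 0],
    [0.006, 0, 0.085, 0, 0, 0],
    [0.006, 0, 0.103, 0, 0, 0],
    [0.006, 0, 0.103, 0, 0, 0],
    [0.006, 0, 0.103, 0, 0, 0]
  ]
}}

```text
clock: 17.5
tool_pos: [594.2, -19.4, 97.3]
eef_rot: [-0.032, 0.999, 0.0, -0.0]
force: [-1.8, -0.7, -2.0]
grip_width: 34.6
grip_force: 60.2
```

Run:
```python
from held import *
im=held();c=im["color"];go([594.7,-18.5,96.8],183.7)
p,r,o=pose();P,u,v=pts(im)
d=np.hypot(P[:,0]-p[0],P[:,1]-p[1])
for a,b in((0,5),(10,13.5)):
    m=(d>a)&(d<b)&(P[:,2]>100);print(np.median(P[m,2]),m.sum())
x,y=proj(im,[594.7,-18.5,122])[0].astype(int)
cv2.imwrite("pics/l.png",cv2.resize(c[y-45:y+45,x-60:x+60,::-1],(800,600),interpolation=cv2.INTER_CUBIC))
```

```text
top 2001 bbox [-14.  -14.1 -27.3] [ 13.7  16.9 -23.1] circ ((-0.45588505268096924, 1.372206211090088), 15.639904975891113) tilt [ 7.0000e-03 -1.0000e-03 -2.5083e+01]
screw [-26.6  -0.1 -13. ] 295 [-31.6  -6.1 -16.1] [-22.4   5.9  -8. ] -0.3
row [-0.0055, 0.0092, 0.006, 0.0, -0.0, -0.0] | pos [594.2 -19.5  97.4] yaw -176.3 w 34.77 F 60.2 f [-1.9 -0.6 -2.4] t 17.55 q [-0.25  0.11 -0.14  1.32  0.   -0.32]
122.19918775000974 234
176.3748804425688 3809
```

View pics/l.png

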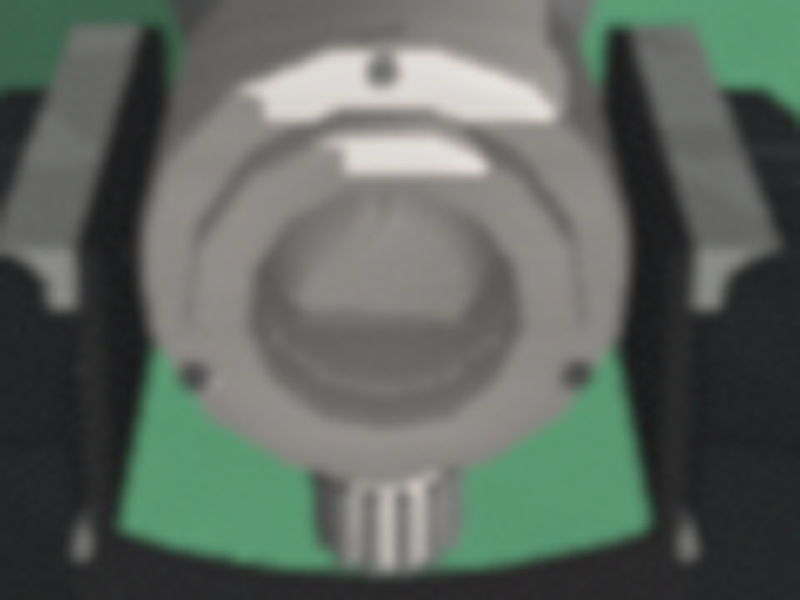

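The spindle's D end fills the bore with its flat edge (y≈320) facing the screw at (388,525), and the tops are flush at about 122 mm. Handing in.

```bash
python3 -c "
from cell import env
print(env.hand_in())"
```

```text
the job is handed in; nothing more can be done
None
```

The flat faces the open front, and I handed in with the gripper still holding the hub level and flush on the spindle (tops within about 0.5 mm), its screw facing the flat; the hand-in call returned no verdict.

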